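Seat the printed frame and hold the clip open over it

TASK

First press the yellow printed frame down until it is fully home in the slot of its stand. Then squeeze the handles of the spring clip to open it wide, lift it off its parking strip and lower it, upright and square, over the middle of the frame's top edge. Finish still holding it there squeezed wide open, one jaw on each side of the edge and the clip not touching the frame, so that I can slip a backing sheet in; leave everything else on the table where it is.

Things in the scene. Friction and masses are not known exactly. Their poses are not given: they have to be found in the camera images.
- frame (a joint): how far (m) the yellow frame has been pushed down into the slot of its stand: 0 = 12 mm proud, 0.012 = fully home on the slot floor (the stop). It starts somewhere from 0 to 0.006. It slides stiffly, needing about 5 N straight down, and stays where it is left.
- frame_top (a point): middle of the top edge of the yellow 3D-printed frame: a flat upright rectangle 150 mm wide, 95 mm tall and 6 mm thick with a window (top bar 16 mm tall). x is across its thickness, y along the edge, z up. With the frame fully home this point is 105 mm above the table; at the start it is 6 to 12 mm higher.
- stand: black fixed stand, foot 70 x 190 mm, rails 35 mm tall either side of the slot that holds the yellow frame upright. Origin on the table under the frame's middle; y along the slot, z up.
- park: fixed parking strip: an upright aluminium strip 4 mm thick, 130 mm long, top edge 70 mm above the table, on a dark foot 80 x 150 x 10 mm. Origin on the table under the strip's middle; y along the strip.
- clip: orange spring clip, black jaw pads, about 70 g, 24 mm wide along y, parked with its jaws down gripping the strip and handles up. Origin: centre of its pivot pin (28 mm long, radius 6 mm), which rests on the strip's top edge, 76 mm above the table. x: line along which the handles are squeezed; y along the pin; z up. Opened, the throat is the pin's underside, 6 mm below the origin.
- clip_handles (a point): point of the clip midway between its handles, 36 mm above the pin's centre; axes as the clip's. Shut, the handles splay outwards and upwards: tips 43 mm above the pin, 59 mm over their outer faces. Squeezed to 29 mm they stand parallel, upright, at the stop, tips 50 mm above the pin. Flat outer faces start 10 mm above the pin. About 8 N near the tips opens it fully.
- clip_jaw_a (a joint): opening angle of the +x half of the clip: 0 = jaws shut, about 0.04 when gripping the strip, 0.32 = fully open (stop). A spring shuts it.
- clip_jaw_b (a joint): the same for the -x half; both halves move equally.
- clip_mouth (a point): point on the clip midway between its opened jaw tips, 38 mm below the pivot pin's centre; axes as the clip's. Fully open, the jaw tips stand about 25 mm apart.
- glue: white bottle, 44 mm diameter, 120 mm tall; bystander, origin under its centre.
- jar: clear jar with black cap, 60 mm diameter, 70 mm tall; bystander, origin under its centre.
- scraper: scraper with a red handle lying on the table; bystander.
- screwdriver: screwdriver with a blue handle lying on the table; bystander.
- bracket: yellow printed block, 40 x 40 x 20 mm, lying on the table; bystander, origin under its centre.
There are look-alikes about, which are no part of the job. What is shaped like the park but blue or white is not meant.

How it is judged (in metres and radians):
On the way, in this order (a step that is already met when the one before it is completed fails the run):
1. the frame is pressed fully home in its slot (within 1.5 mm) (value of joint frame above 0.0105 m), for 0.2 s.
2. the clip is squeezed open in the fingers and lifted off its strip (value of joint each of clip_jaw_a, clip_jaw_b above 0.2 rad and contact force between the fingers and clip above 2 N and contact force between clip and park below 0.1 N and distance of clip from where it was at the start of the episode above 0.03 m), for 0.2 s.
At the end, for the whole second after the job is handed in: Frame home within 1.5 mm; fingers hold the clip still, both halves open over 0.2 rad, mouth point 6 to 31 mm below the top edge, within 7 mm of its mid-plane and 25 mm of its middle, square within 0.2 rad, upright within 0.25 rad, touching neither frame, stand nor strip (value of joint frame above 0.0105 m and value of joint each of clip_jaw_a, clip_jaw_b above 0.2 rad and contact force between the fingers and clip above 2 N and x of clip_mouth in the frame of frame_top between -0.007 and 0.007 m and y of clip_mouth in the frame of frame_top between -0.025 and 0.025 m and z of clip_mouth in the frame of frame_top between -0.031 and -0.006 m and angle between the y axis of clip and the y axis of frame_top, either way round below 0.2 rad and angle between clip's own z axis and vertical below 0.25 rad and contact force between clip and stand below 0.3 N and contact force between clip and park below 0.3 N and linear speed of clip below 0.02 m/s); the arm keeps its last pose, push and grip.
It fails at once if a bystander is moved more than 30 mm (distance of any of glue, jar, scraper, screwdriver, bracket from where it was at the start of the episode above 0.03 m).
It also fails if it takes over 50 s, if anything falls off the work surface, if the arm or the gripper's body presses on something with over 40 N, if the wrist force passes 120 N, or if a joint passes its speed limit or range.

ROBOT

A 7-joint arm with a two-finger parallel gripper is mounted at the origin on the work surface. World frame = base frame: x ahead of the robot, y to its left, z up, the work surface at z = 0. Lengths are in mm, angles in rad, forces in N, time in s.
With the tool pointing down it reaches from about 425 to 875 mm from the base axis. Payload 9.9 kg.
Tool frame: the origin (TCP) lies at the very end of the fingers, on their centre line; the grasp point (between the pads) lies 19 mm behind it (arm.pinch_z is the distance from the TCP to the grasp point, in mm); z points along the fingers, y is the line along which they close (so a half turn about z gives the same grasp; the last joint's range is limited). The gripper opens to 85 mm and grips with 20 to 120 N. Pads are 22 mm wide; open, the fingers measure 114 mm over their backs; the gripper's body (76 mm by 85 mm) begins 54 mm behind the grasp point. The pads swing forward as they close: fully open they stand 13 mm farther back than shut.
Start: joints at [1.13, 0.576, 0.025, 1.437, -0.015, 1.129, -0.057], TCP at [235.767, -632.49, 231.289] pointing down, gripper open.
Joint ranges: [-2.76, 2.76], [-0.34, 2.15], [-1.52, 1.57], [0.19, 2.46], [-1.09, 4.23], [0.17, 1.99], [-2.82, 2.82]. Speed limits (rad/s): [2.22, 2.22, 3.01, 3.01, 3.14, 3.14, 3.14].

INTERFACE

Orientations are given as a 3x3 rotation matrix whose columns are the frame's x, y, z axes.
In Python, from rig import arm gives the robot as it stands.
- The arm moves only by the shell command python3 -m crank 'ROWS'. ROWS is JSON, a list of rows, each an object with "grip": the closure, from -1 (fully open) to 1 (shut); "dp": the shift along the world's x, y, z in cm, a list of three; "rot": the turn, a rotation vector about the world's x, y, z in degrees, a list of three. In form: [{"grip": grip, "dp": [dx, dy, dz], "rot": [ax, ay, az]}, ...]. A call has 1 to 10 rows; each row is the pose to reach, as a shift and turn from the pose commanded when the call began; what a row does not reach only later rows make up. A row lasts 1/12 s, in which the tool goes at most 41.7 mm and 7.16 degrees, less where a joint would pass 70% of its speed; a pose out of reach is approached as far as the arm can. A call with a gripper value outside its range is refused whole. The fingers move at their own pace and stop on an object; the grip force is fixed at half the most. Time passes only in rows, so rows that repeat a pose let the fingers close. It gives the time, the measured TCP pose, the force, the opening and the grip force at its end, in the units of the state.
- arm.read_state(): the state, without advancing time (a new reading comes with each control period).
- arm.read_camera(name): name is "scene" or "top" or "wrist"; returns (picture, depth): 384x512x3 uint8, red, green, blue; 384x512 float32, mm along the optical axis (not along the pixel's ray), 0 where there is no reading.
- arm.camera_params(name): a dict with "mtx" (3x3 intrinsics, pixels), "k1" (the pictures are not rectified: a ray, as slopes to the right and down, at radius r is drawn at 1 + k1 r^2 times it, then the intrinsics apply), "pose" (4x4, takes a point from camera to world coordinates). Camera axes: x right, y up, looking along -z (the intrinsics and any distortion apply to the point x, -y, -z); pixel columns grow to the right and rows downward; lengths in mm; the calibration is good to about 2 mm. A picture is of the moment at which its call begins: read the wrist's pose just before it. camera_params takes no time and is no camera call; for the wrist camera it gives the pose at the moment of the call.
- arm.sign_off(): hands the job in; it is judged then, once.
Trained networks look in the newest picture that a camera, given by its name, has taken for a name from the list of things; names that differ only in an ending like _2 or _b are one class to them, and where a whole thing is asked for, a point or a joint stands for the part that bears it (a point fixed in the world has none). Each returns a list of dicts, best first, with "p" (0 to 1); they miss things now and then, are a little off and sometimes report something else, mostly with a low value. They report only what shows in the picture. A call takes as long as a camera call. They do not tell look-alikes from the thing itself.
- arm.find_in(camera, thing): "extent" ([left, top, right, bottom] in pixels, round what is visible of it).
The state is a dict: "time_s": time; "q": joint angles; "joint_vel": joint speeds; "effort": joint torques, N m; "tool_pos": TCP position; "ee_rot": TCP orientation; "wrist_force": force on the tool from outside, world axes, zero at the start; "torque": the same for the moment, N m; "opening": finger opening in mm; "grip_force": force on a finger pad.
Only numpy, scipy, OpenCV 4.12 (cv2) and the standard library are available. Lean on these libraries where they do the work, as an engineer would, in place of code of your own. Each camera call takes 0.05 s, during which the arm holds its last target. There are 200 camera calls.

## Working session

There is one attempt and no reset: what is moved stays moved. The work goes in short steps, Python scripts to look and compute and a shell command to move; the robot and the scene stay as the last step left them, time stands still between calls to the robot, and variables do not carry over. Pictures are saved under pics/ and viewed, at most 10 in all, crops included, and the job is handed in when it is done.

```bash
mkdir -p pics; cat > h.py <<'E'
import numpy as np,cv2
from rig import arm
def snap(c):
    P=arm.camera_params(c); im,d=arm.read_camera(c); return P,im,d
def world(P,d):
    h,w=d.shape; K=np.array(P['mtx'],float); k1=P['k1']
    u,v=np.meshgrid(np.arange(w),np.arange(h))
    pts=np.stack([u,v],-1).reshape(-1,1,2).astype(float)
    n=cv2.undistortPoints(pts,K,np.array([k1,0,0,0,0.])).reshape(h,w,2)
    c=np.stack([n[...,0]*d,-n[...,1]*d,-d,np.ones_like(d)],-1)
    W=(c@np.array(P['pose']).T)[...,:3]; W[d<=0]=np.nan
    return W
E
python3 - <<'E'
from h import *
ims=[]
for c in ('scene','top'):
    P,im,d=snap(c); W=world(P,d); np.savez('%s.npz'%c,W=W,im=im)
    cv2.imwrite('pics/%s0.png'%c,im[...,::-1])
    for t in ['frame','stand','park','clip','glue','jar','scraper','screwdriver','bracket']:
        for r in arm.find_in(c,t)[:3]:
            l,a,rr,b=[int(x) for x in r['extent']]
            m=W[max(a,0):b+1,max(l,0):rr+1].reshape(-1,3); 
            print(c,t,round(r['p'],2),(l,a,rr,b),np.round(np.nanmedian(m,0)))
print(np.array(arm.camera_params('top')['pose']).round(2))
E
```

```text
scene frame 0.89 (308, 176, 347, 209) [582. 226.   3.]
scene stand 0.73 (301, 176, 347, 219) [585. 196.   1.]
scene park 0.77 (219, 222, 267, 261) [ 557. -208.    6.]
scene park 0.61 (188, 201, 227, 237) [ 375. -220.    4.]
scene park 0.59 (165, 260, 220, 300) [ 579. -430.    6.]
scene clip 0.79 (237, 214, 249, 239) [ 543. -207.   69.]
scene glue 0.71 (300, 179, 348, 218) [587. 193.   1.]
scene glue 0.6 (303, 134, 313, 158) [297. 390.  42.]
scene scraper 0.5 (315, 145, 375, 174) [422. 506.   2.]
scene scraper 0.25 (311, 179, 342, 210) [589. 209.  20.]
scene screwdriver 0.64 (130, 259, 156, 277) [ 419. -520.    2.]
top frame 0.61 (181, 130, 225, 146) [592. 176.  35.]
top frame 0.25 (310, 139, 322, 151) [ 577. -215.   75.]
top stand 0.97 (182, 127, 233, 157) [583. 162.  11.]
top park 0.78 (290, 143, 337, 174) [ 542. -214.    8.]
top park 0.78 (293, 196, 338, 221) [ 366. -227.   10.]
top park 0.72 (351, 142, 397, 166) [ 570. -431.   10.]
top glue 0.78 (121, 214, 143, 229) [289. 387.  44.]
top jar 0.87 (356, 216, 375, 234) [ 311. -387.   66.]
top scraper 0.78 (103, 143, 122, 225) [426. 487.   3.]
top screwdriver 0.73 (394, 181, 407, 226) [ 397. -521.    3.]
top bracket 0.52 (241, 199, 257, 207) [376.   4.  19.]
[[ 4.00000e-02  9.80000e-01 -2.10000e-01  1.61560e+02]
 [-1.00000e+00  4.00000e-02 -1.00000e-02 -3.88700e+01]
 [-0.00000e+00  2.10000e-01  9.80000e-01  1.34305e+03]
 [ 0.00000e+00  0.00000e+00  0.00000e+00  1.00000e+00]]
```

View pics/top0.png

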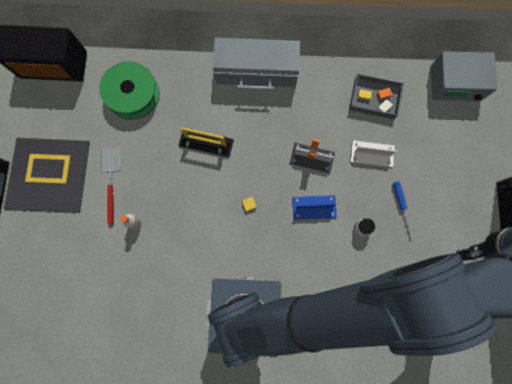

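View pics/scene0.png

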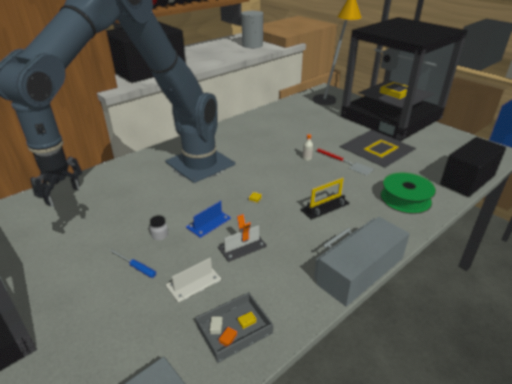

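The top view shows the frame in its stand at about (205,138) and the clip on the aluminium strip at about (314,150). The blue strip at (314,207) and the white one at (373,153) are look-alikes. Next I'll get rough poses from colour and depth.

```bash
python3 - <<'E'
from h import *
for c,fb,cb in (('top',(170,115,245,165),(285,125,345,180)),('scene',(295,165,355,225),(210,205,275,265))):
    f=np.load(c+'.npz');W=f['W'];hsv=cv2.cvtColor(f['im'],cv2.COLOR_RGB2HSV)
    H,S,V=[hsv[...,i].astype(int) for i in range(3)]
    for n,b,m in (('frame',fb,(H>18)&(H<35)&(S>120)),('clip',cb,(H<17)&(S>120))):
        k=np.zeros_like(m);k[b[1]:b[3],b[0]:b[2]]=1
        p=W[m&k];p=p[~np.isnan(p[:,0])]
        print(c,n,len(p),np.percentile(p,[2,50,98],axis=0).round(0).tolist())
        if n=='frame':
            p=p[p[:,2]>95]; q=p[:,:2]-p[:,:2].mean(0);s=np.linalg.svd(q)[2][0]; t=q@s
            print(' top',p.mean(0).round(1),'mid',(p[:,:2].mean(0)+s*(t.min()+t.max())/2).round(1),'len',np.ptp(t).round(),'dir deg from y',np.degrees(np.arctan2(-s[0]*np.sign(s[1]),abs(s[1]))).round(1),np.percentile(p[:,2],[10,50,90]).round(1))
    # strip & stand
    for n,b,lo,hi in (('strip',cb,50,74),('foot',cb,5,14),('rails',fb,28,38)):
        p=W[b[1]:b[3],b[0]:b[2]].reshape(-1,3);p=p[(p[:,2]>lo)&(p[:,2]<hi)]
        (x,y),(w,h),a=cv2.minAreaRect(p[:,:2].astype(np.float32)); print(' ',n,len(p),round(x),round(y),round(w),round(h),round(a,1))
E
```

```text
top frame 340 [[576.0, 97.0, 26.0], [592.0, 172.0, 50.0], [610.0, 241.0, 116.0]]
 top [590.6 169.1 109.4] mid [590.6 169.2] len 147.0 dir deg from y -10.3 [100.4 111.  114.5]
top clip 99 [[527.0, -222.0, 38.0], [564.0, -206.0, 96.0], [582.0, -192.0, 124.0]]
  strip 105 548 -212 128 23 83.9
  foot 680 574 -222 203 213 2.1
  rails 285 592 170 170 67 79.4
scene frame 388 [[492.0, 96.0, -1.0], [593.0, 169.0, 55.0], [610.0, 268.0, 112.0]]
 top [594.6 167.1 105.1] mid [595.1 169.5] len 155.0 dir deg from y -10.4 [ 98.7 105.4 111.3]
scene clip 202 [[461.0, -222.0, -0.0], [563.0, -209.0, 92.0], [581.0, -109.0, 120.0]]
  strip 224 475 -266 204 217 3.5
  foot 625 489 -221 246 152 1.4
  rails 206 593 168 166 63 80.3
```

```bash
python3 - <<'E'
from h import *
s=arm.read_state();print(s['time_s'],np.round(s['ee_rot'],3).tolist(),s['opening'],s['wrist_force'])
P=arm.camera_params('wrist');print(np.round(P['pose'],2),P['mtx'])
print(np.degrees(s['q'][6]))
E
python3 -m crank '[{"grip":-1,"dp":[3,4,4],"rot":[0,0,0]},{"grip":-1,"dp":[6,8,8],"rot":[0,0,0]},{"grip":-1,"dp":[9,12,10],"rot":[0,0,0]},{"grip":-1,"dp":[11.5,15.5,10],"rot":[0,0,0]},{"grip":-1,"dp":[14,19,10],"rot":[0,0,0]},{"grip":-1,"dp":[16.5,22.5,10],"rot":[0,0,0]},{"grip":-1,"dp":[19,26,10],"rot":[0,0,0]},{"grip":-1,"dp":[21.5,29.5,10],"rot":[0,0,0]},{"grip":-1,"dp":[24,33,10],"rot":[0,0,0]},{"grip":-1,"dp":[26.5,36.5,10],"rot":[0,0,0]}]'
```

```text
1.0 [[0.937, 0.349, 0.0], [0.349, -0.937, 0.0], [0.0, -0.0, -1.0]] 85.48039138445523 [ 0.45826552  0.14286695 -0.10548541]
[[ 3.5000e-01  9.0000e-01  2.5000e-01  2.9917e+02]
 [-9.4000e-01  3.4000e-01  9.0000e-02 -6.0847e+02]
 [ 0.0000e+00 -2.7000e-01  9.6000e-01  3.7555e+02]
 [ 0.0000e+00  0.0000e+00  0.0000e+00  1.0000e+00]] [[323.92155158   0.         253.00257856]
 [  0.         323.92155158 195.93408887]
 [  0.           0.           1.        ]]
-3.2371890978398197
time_s: 1.83
tool_pos: [466.4, -315.0, 331.2]
ee_rot: [[0.937, 0.349, 0.001], [0.349, -0.937, -0.001], [0.0, 0.001, -1.0]]
wrist_force: [1.1, -1.7, -0.1]
opening: 85.5
grip_force: 0.0
```

```bash
python3 -m crank '[{"grip":-1,"dp":[1.5,2,-1],"rot":[0,0,7]},{"grip":-1,"dp":[3,4,-2],"rot":[0,0,14]},{"grip":-1,"dp":[4.5,6,-3],"rot":[0,0,21]},{"grip":-1,"dp":[6,7,-4],"rot":[0,0,28]},{"grip":-1,"dp":[7,8,-5],"rot":[0,0,35]},{"grip":-1,"dp":[8,9,-6],"rot":[0,0,42]},{"grip":-1,"dp":[8.5,10,-7],"rot":[0,0,49]},{"grip":-1,"dp":[8.5,10.3,-7],"rot":[0,0,56]},{"grip":-1,"dp":[8.5,10.3,-7],"rot":[0,0,62]},{"grip":-1,"dp":[8.5,10.3,-7],"rot":[0,0,62]}]'
python3 - <<'E'
from h import *
P,im,d=snap('wrist');W=world(P,d);np.savez('w1.npz',W=W,im=im);cv2.imwrite('pics/w1.png',im[...,::-1])
for t in ('clip','park','clip_handles'):print(t,[(round(r['p'],2),np.round(r['extent'])) for r in arm.find_in('wrist',t)[:3]])
E
```

```text
time_s: 2.67
tool_pos: [550.5, -213.5, 260.5]
ee_rot: [[0.126, 0.992, -0.0], [0.992, -0.126, 0.0], [0.0, -0.0, -1.0]]
wrist_force: [-0.7, -0.5, -0.5]
opening: 85.5
grip_force: 0.0
clip [(0.96, array([224., 147., 286., 192.]))]
park [(0.93, array([259., 259., 319., 344.])), (0.72, array([ 67., 125., 160., 254.])), (0.67, array([222.,  98., 292., 229.]))]
clip_handles []
```

View pics/w1.png

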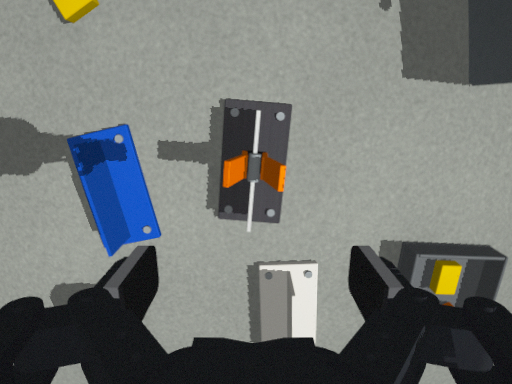

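The wrist view shows the clip at (255,168) on the real strip, which runs from (258,110) to (249,230). The white and blue look-alikes are both clear of it.

```bash
python3 - <<'E'
from h import *
f=np.load('w1.npz');W=f['W'];hsv=cv2.cvtColor(f['im'],cv2.COLOR_RGB2HSV)
H,S,V=[hsv[...,i].astype(int) for i in range(3)]
k=np.zeros(H.shape,bool);k[90:240,210:300]=1
p=W[k&(H<17)&(S>120)&(V>60)];p=p[~np.isnan(p[:,0])];p=p[p[:,2]>60]
print('clip',np.percentile(p,[2,50,98],axis=0).round(1).tolist())
r=cv2.minAreaRect(p[:,:2].astype(np.float32));print(r)
hi=p[p[:,2]>np.percentile(p[:,2],60)];print('tips',len(hi),hi.mean(0).round(1))
for s in (hi[:,0]<np.median(p[:,0]),hi[:,0]>=np.median(p[:,0])):print(hi[s].mean(0).round(1),s.sum())
q=W[k&(S<60)];q=q[(q[:,2]>60)&(q[:,2]<76)]
l=cv2.fitLine(q[:,:2].astype(np.float32),cv2.DIST_HUBER,0,.01,.01).ravel();print('strip',len(q),np.percentile(q,[2,50,98],axis=0).round(1).tolist(),l,np.degrees(np.arctan2(l[0],l[1])))
q=W[k];q=q[(q[:,2]>6)&(q[:,2]<14)];print('foot',cv2.minAreaRect(q[:,:2].astype(np.float32)),np.median(q[:,2]))
pin=W[160:176,250:260].reshape(-1,3);print('pin',np.nanmedian(pin,0))
E
```

```text
clip [[526.2, -218.7, 78.0], [545.1, -203.3, 106.0], [576.5, -189.5, 123.5]]
((552.376220703125, -204.8987274169922), (23.900386810302734, 54.41200637817383), 78.25699615478516)
tips 478 [ 548.2 -203.5  119.8]
[ 530.3 -199.8  120.2] 280
[ 573.5 -208.6  119.3] 198
strip 348 [[538.1, -273.0, 69.6], [549.2, -224.8, 71.6], [563.9, -151.0, 73.1]] [ 1.9624351e-01  9.8055518e-01  5.5108704e+02 -2.1125983e+02] 11.317375
foot ((550.64990234375, -213.04443359375), (149.46607971191406, 79.22383117675781), 78.15545654296875) 11.668067001525145
pin [ 553.15441121 -205.438282     82.76636257]
```

```bash
python3 -m crank '[{"grip":1,"dp":[0.4,4,0],"rot":[0,0,-3.5]},{"grip":1,"dp":[0.8,8,0],"rot":[0,0,-3.5]},{"grip":1,"dp":[1.2,12,0],"rot":[0,0,-3.5]},{"grip":1,"dp":[1.6,16,0],"rot":[0,0,-3.5]},{"grip":1,"dp":[2,20,0],"rot":[0,0,-3.5]},{"grip":1,"dp":[2.5,24,0],"rot":[0,0,-3.5]},{"grip":1,"dp":[3,28,0],"rot":[0,0,-3.5]},{"grip":1,"dp":[3.5,32,0],"rot":[0,0,-3.5]},{"grip":1,"dp":[4,35,0],"rot":[0,0,-3.5]},{"grip":1,"dp":[4,35.5,0],"rot":[0,0,-3.5]}]'
cat > fr.py <<'E'
from h import *
import sys
P,im,d=snap('wrist');W=world(P,d);cv2.imwrite('pics/%s.png'%sys.argv[1],im[...,::-1])
r=arm.find_in('wrist','frame');print([(round(x['p'],2),np.round(x['extent'])) for x in r[:2]])
hsv=cv2.cvtColor(im,cv2.COLOR_RGB2HSV);H,S,V=[hsv[...,i].astype(int) for i in range(3)]
p=W[(H>18)&(H<35)&(S>120)];p=p[(p[:,2]>95)&(p[:,2]<130)]
z=np.median(p[:,2]);p=p[abs(p[:,2]-z)<5]
print('z',z,np.percentile(p,[2,50,98],axis=0).round(1).tolist(),cv2.minAreaRect(p[:,:2].astype(np.float32)))
l=cv2.fitLine(p[:,:2].astype(np.float32),cv2.DIST_HUBER,0,.01,.01).ravel();print(l,np.degrees(np.arctan2(l[0],l[1])))
s=arm.read_state();print(s['time_s'],s['tool_pos'].round(1) if hasattr(s['tool_pos'],'round') else s['tool_pos'],s['opening'],s['wrist_force'])
E
python3 fr.py f1
```

```text
time_s: 3.7
tool_pos: [590.1, 148.8, 260.9]
ee_rot: [[0.187, 0.982, 0.0], [0.982, -0.187, 0.004], [0.004, -0.0, -1.0]]
wrist_force: [-1.0, 0.4, -0.1]
opening: -0.1
grip_force: 0.0
[(0.92, array([240.,  72., 253., 236.]))]
z 113.31774235227371 [[578.8, 104.9, 111.8], [593.5, 180.9, 113.3], [606.3, 242.2, 114.8]] ((592.0568237304688, 172.47967529296875), (146.4716033935547, 6.838202953338623), 79.32827758789062)
[1.8181224e-01 9.8333329e-01 5.9313629e+02 1.7704578e+02] 10.475335
3.8 [590.3 143.4 260.7] -0.08456234843351129 [ 0.63772571 -1.04933908 -0.20718626]
```

View pics/f1.png

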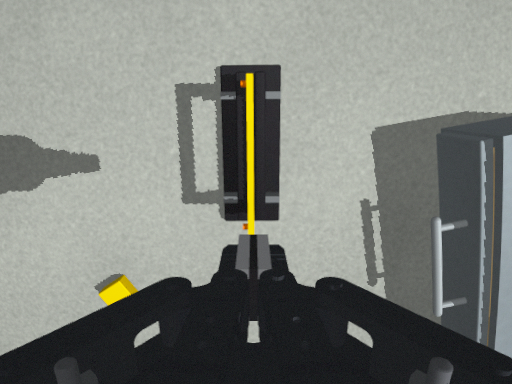

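The frame's edge runs along column 250, rows 72–236, with its near end hidden by the fingertips. Its middle comes out at about (591.7, 170.5), z about 112. Next I'll go above it, then descend.

```bash
python3 -m crank '[{"grip":1,"dp":[0.1,1.5,-2],"rot":[0,0,0]},{"grip":1,"dp":[0.1,2.9,-5],"rot":[0,0,0]},{"grip":1,"dp":[0.1,2.9,-8],"rot":[0,0,0]},{"grip":1,"dp":[0.1,2.9,-11],"rot":[0,0,0]},{"grip":1,"dp":[0.1,2.9,-12.5],"rot":[0,0,0]},{"grip":1,"dp":[0.1,2.9,-13.5],"rot":[0,0,0]},{"grip":1,"dp":[0.1,2.9,-14],"rot":[0,0,0]},{"grip":1,"dp":[0.1,2.9,-14],"rot":[0,0,0]}]'
```

```text
time_s: 4.47
tool_pos: [591.6, 168.9, 120.3]
ee_rot: [[0.194, 0.981, -0.001], [0.981, -0.194, -0.001], [-0.001, -0.0, -1.0]]
wrist_force: [-0.1, -0.3, 0.2]
opening: -0.0
grip_force: 0.0
```

```bash
python3 -m crank '[{"grip":1,"dp":[0,0,-0.4],"rot":[0,0,0]},{"grip":1,"dp":[0,0,-0.8],"rot":[0,0,0]},{"grip":1,"dp":[0,0,-1.1],"rot":[0,0,0]},{"grip":1,"dp":[0,0,-1.3],"rot":[0,0,0]},{"grip":1,"dp":[0,0,-1.5],"rot":[0,0,0]},{"grip":1,"dp":[0,0,-1.5],"rot":[0,0,0]}]'
```

```text
time_s: 4.97
tool_pos: [592.1, 170.2, 105.9]
ee_rot: [[0.192, 0.981, 0.001], [0.981, -0.192, 0.0], [0.0, 0.001, -1.0]]
wrist_force: [0.6, -0.3, 1.9]
opening: -0.1
grip_force: 0.8
```

```bash
python3 -m crank '[{"grip":1,"dp":[0,0,-0.2],"rot":[0,0,0]},{"grip":1,"dp":[0,0,-0.4],"rot":[0,0,0]},{"grip":1,"dp":[0,0,-0.4],"rot":[0,0,0]}]'
```

```text
time_s: 5.22
tool_pos: [592.3, 170.4, 104.7]
ee_rot: [[0.192, 0.981, 0.003], [0.981, -0.192, 0.0], [0.001, 0.003, -1.0]]
wrist_force: [-5.2, -3.9, 30.8]
opening: 0.2
grip_force: 15.0
```

It's on the stop (31 N at z 104.7). I'll hold briefly, then back off and look.

```bash
python3 -m crank '[{"grip":1,"dp":[0,0,0],"rot":[0,0,0]},{"grip":1,"dp":[0,0,0],"rot":[0,0,0]},{"grip":1,"dp":[0,0,0],"rot":[0,0,0]},{"grip":1,"dp":[0,0,3],"rot":[0,0,0]},{"grip":1,"dp":[0,-1,7],"rot":[0,0,0]},{"grip":1,"dp":[0,-3,11],"rot":[0,0,0]},{"grip":1,"dp":[0,-6,14],"rot":[0,0,0]},{"grip":1,"dp":[0,-8,16],"rot":[0,0,0]},{"grip":1,"dp":[0,-8,16],"rot":[0,0,0]},{"grip":1,"dp":[0,-8,16],"rot":[0,0,0]}]'
python3 fr.py f2
```

```text
time_s: 6.05
tool_pos: [591.9, 88.9, 262.7]
ee_rot: [[0.195, 0.981, 0.002], [0.981, -0.195, -0.0], [0.0, 0.002, -1.0]]
wrist_force: [-0.5, 0.4, -1.5]
opening: -0.0
grip_force: 0.0
[(0.75, array([224.,   0., 245., 177.]))]
z 106.57560598099553 [[578.3, 101.0, 104.3], [593.1, 176.8, 106.6], [605.8, 241.9, 108.2]] ((591.515625, 171.4952850341797), (149.57286071777344, 7.814571857452393), 79.4344711303711)
[1.7574620e-01 9.8443550e-01 5.9268085e+02 1.7489174e+02] 10.122085
6.15 [590.7  91.  260.7] 0.03493580282645612 [-0.17376292  0.76853832 -0.25497096]
```

The frame is home: its measured top is 106.6, with the calibration reading about 1.5 high. Now to the clip.

```bash
python3 -m crank '[{"grip":-1,"dp":[-0.5,-4,0],"rot":[0,0,-0.5]},{"grip":-1,"dp":[-1,-8,0],"rot":[0,0,-0.5]},{"grip":-1,"dp":[-1.5,-12,0],"rot":[0,0,-0.5]},{"grip":-1,"dp":[-2,-16,0],"rot":[0,0,-0.5]},{"grip":-1,"dp":[-2.5,-20,0],"rot":[0,0,-0.5]},{"grip":-1,"dp":[-3,-24,0],"rot":[0,0,-0.5]},{"grip":-1,"dp":[-3.5,-27,-2],"rot":[0,0,-0.5]},{"grip":-1,"dp":[-3.9,-29.5,-4],"rot":[0,0,-0.5]},{"grip":-1,"dp":[-3.9,-29.5,-6],"rot":[0,0,-0.5]},{"grip":-1,"dp":[-3.9,-29.5,-6],"rot":[0,0,-0.5]}]'
cat > cl.py <<'E'
from h import *
import sys
P,im,d=snap('wrist');W=world(P,d);cv2.imwrite('pics/%s.png'%sys.argv[1],im[...,::-1])
r=arm.find_in('wrist','clip');print([(round(x['p'],2),np.round(x['extent'])) for x in r[:2]])
hsv=cv2.cvtColor(im,cv2.COLOR_RGB2HSV);H,S,V=[hsv[...,i].astype(int) for i in range(3)]
l,t,R,b=[int(x) for x in r[0]['extent']];k=np.zeros(H.shape,bool);k[max(t-6,0):b+6,max(l-6,0):R+6]=1
p=W[k&(H<17)&(S>120)&(V>50)];p=p[~np.isnan(p[:,0])];p=p[p[:,2]>60]
print('clip',np.percentile(p,[2,50,98],axis=0).round(1).tolist(),cv2.minAreaRect(p[:,:2].astype(np.float32)))
s=arm.read_state();print(s['time_s'],np.round(s['tool_pos'],1),np.round(s['ee_rot'],3).tolist(),s['opening'])
E
python3 cl.py c2
```

```text
time_s: 6.98
tool_pos: [549.7, -204.6, 196.5]
ee_rot: [[0.201, 0.979, -0.008], [0.979, -0.201, 0.003], [0.001, -0.009, -1.0]]
wrist_force: [-1.1, 0.9, 0.5]
opening: 85.5
grip_force: 0.0
[(0.83, array([219., 169., 300., 225.]))]
clip [[526.4, -218.8, 72.2], [545.1, -202.8, 106.7], [576.9, -189.3, 123.5]] ((552.2598876953125, -205.02847290039062), (24.365739822387695, 54.337196350097656), 78.19459533691406)
7.0833 [ 552.4 -202.6  200.6] [[0.198, 0.98, -0.003], [0.98, -0.198, 0.002], [0.002, -0.003, -1.0]] 85.58165550734783
```

View pics/c2.png

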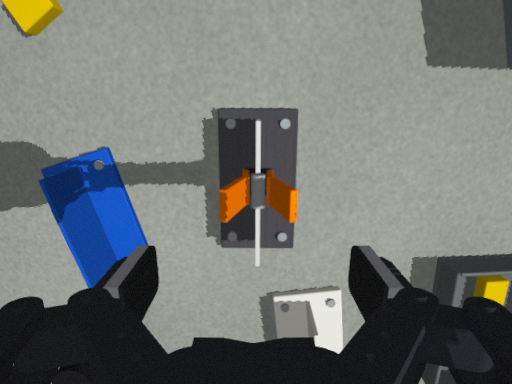

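Confirmed: the clip is at (258,198) in the image, (552.3, -205) in the world, with the fingers centred on it. Descending.

```bash
python3 -m crank '[{"grip":-1,"dp":[0,0,-2],"rot":[0,0,0]},{"grip":-1,"dp":[0,0,-4.5],"rot":[0,0,0]},{"grip":-1,"dp":[0,0,-7],"rot":[0,0,0]},{"grip":-1,"dp":[0,0,-9],"rot":[0,0,0]},{"grip":-1,"dp":[0,0,-10],"rot":[0,0,0]},{"grip":-1,"dp":[0,0,-10.8],"rot":[0,0,0]},{"grip":-1,"dp":[0,0,-10.8],"rot":[0,0,0]},{"grip":-1,"dp":[0,0,-10.8],"rot":[0,0,0]}]'
```

```text
time_s: 7.75
tool_pos: [553.3, -204.3, 94.6]
ee_rot: [[0.199, 0.98, 0.001], [0.98, -0.199, -0.0], [0.0, 0.001, -1.0]]
wrist_force: [0.3, -0.3, 0.2]
opening: 85.5
grip_force: 0.0
```

```bash
python3 -m crank '[{"grip":-1,"dp":[0,0,-0.3],"rot":[0,0,0]},{"grip":0.2,"dp":[0,0,-0.3],"rot":[0,0,0]},{"grip":0.5,"dp":[0,0,-0.3],"rot":[0,0,0]},{"grip":1,"dp":[0,0,-0.3],"rot":[0,0,0]},{"grip":1,"dp":[0,0,-0.3],"rot":[0,0,0]},{"grip":1,"dp":[0,0,-0.3],"rot":[0,0,0]},{"grip":1,"dp":[0,0,-0.3],"rot":[0,0,0]},{"grip":1,"dp":[0,0,-0.3],"rot":[0,0,0]},{"grip":1,"dp":[0,0,-0.3],"rot":[0,0,0]},{"grip":1,"dp":[0,0,-0.3],"rot":[0,0,0]}]'
```

```text
time_s: 8.58
tool_pos: [553.0, -204.9, 93.3]
ee_rot: [[0.201, 0.98, 0.002], [0.98, -0.201, -0.001], [-0.001, 0.002, -1.0]]
wrist_force: [-7.3, 2.0, 23.8]
opening: 27.2
grip_force: 58.4
```

The clip is squeezed to 27 mm with a solid 58 N grip. Lifting straight up.

```bash
python3 -m crank '[{"grip":1,"dp":[0,0,0.5],"rot":[0,0,0]},{"grip":1,"dp":[0,0,1.5],"rot":[0,0,0]},{"grip":1,"dp":[0,0,3],"rot":[0,0,0]},{"grip":1,"dp":[0,0,5],"rot":[0,0,0]},{"grip":1,"dp":[0,0,7.5],"rot":[0,0,0]},{"grip":1,"dp":[0,0,10],"rot":[0,0,0]},{"grip":1,"dp":[0,0,12],"rot":[0,0,0]},{"grip":1,"dp":[0,0,13],"rot":[0,0,0]},{"grip":1,"dp":[0,0,13],"rot":[0,0,0]},{"grip":1,"dp":[0,0,13],"rot":[0,0,0]}]'
python3 - <<'E'
from h import *
P,im,d=snap('wrist');cv2.imwrite('pics/l1.png',im[...,::-1]);W=world(P,d);np.savez('l1.npz',W=W,im=im)
print(arm.find_in('wrist','clip')[:2]); 
P,im2,d=snap('scene');print(arm.find_in('scene','clip')[:2])
cv2.imwrite('pics/l2.png',np.hstack([cv2.resize(im[150:330,170:350],(400,400)),cv2.resize(im2[180:270,200:290],(400,400))])[...,::-1])
s=arm.read_state();print(s['tool_pos'],s['opening'],s['grip_force'],s['wrist_force'])
E
```

```text
time_s: 9.42
tool_pos: [552.4, -204.8, 220.5]
ee_rot: [[0.2, 0.98, 0.0], [0.98, -0.2, -0.0], [-0.0, 0.0, -1.0]]
wrist_force: [-1.3, -0.6, -1.2]
opening: 26.5
grip_force: 60.0
[{'extent': [212.9, 197.8, 291.6, 317.8], 'p': 0.87}, {'extent': [97.8, 322.6, 116.7, 349.7], 'p': 0.44}]
[{'extent': [239.3, 184.3, 251.4, 214.6], 'p': 0.66}]
[ 551.85840655 -204.61205126  219.29551902] 26.788034421262427 60.00135362148285 [-0.23465799  0.10367964 -0.66754072]
```

View pics/l2.png

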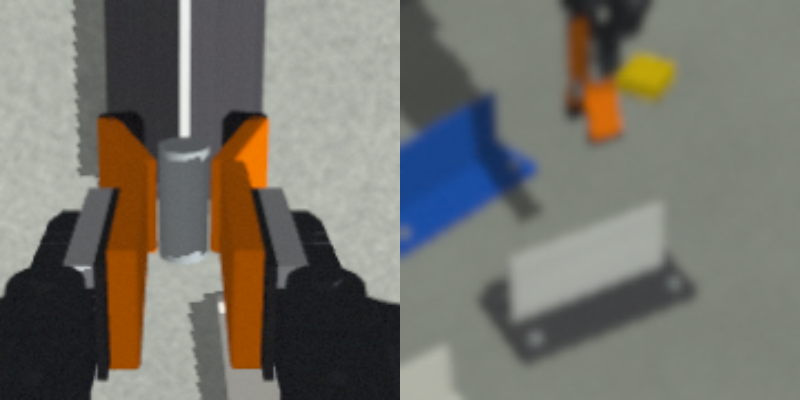

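The wrist crop shows the clip held upright with the handles parallel and the jaws wide open, well clear of the strip. Now I'll measure where the pin sits relative to the TCP.

```bash
python3 - <<'E'
from h import *
f=np.load('l1.npz');W=f['W'];im=f['im'];hsv=cv2.cvtColor(im,cv2.COLOR_RGB2HSV)
T=np.array([552,-204.7,219.8]);R=np.array([[.2,.98,0],[.98,-.2,0],[0,0,-1]])
H,S,V=[hsv[...,i].astype(int) for i in range(3)]
k=np.zeros(H.shape,bool);k[213:268,241:265]=1
p=W[k&(S<60)];p=p[(p[:,2]>170)];L=(p-T)@R
print('pin in tool x,y,z',len(L),np.percentile(L,[3,25,50,75,97],axis=0).round(1).tolist())
k[:]=0;k[195:325,205:300]=1
o=W[k&(H<17)&(S>120)&(V>50)];o=o[o[:,2]>100];L=(o-T)@R
print('orange',np.percentile(L,[2,50,98],axis=0).round(1).tolist())
for a in (-30,-15,0,15,30,45):
    q=L[abs(L[:,2]-a)<3]
    if len(q)>5:print(a,len(q),'y',q[:,1].min().round(1),q[:,1].max().round(1),'x',np.percentile(q[:,0],[3,97]).round(1))
E
```

```text
pin in tool x,y,z 1157 [[-13.6, -5.3, 8.7], [-6.5, -2.6, 9.6], [1.4, -0.0, 10.5], [8.8, 3.0, 11.7], [13.5, 5.3, 15.8]]
orange [[-10.9, -21.1, -35.9], [7.0, 6.8, -22.3], [11.8, 20.8, 41.6]]
-30 284 y -13.0 14.0 x [-5.5 11.8]
-15 187 y -13.2 14.0 x [-0.2 11.9]
0 160 y -13.8 14.1 x [-6.5 11.8]
15 113 y -14.4 14.4 x [ 6.  11.7]
30 179 y -19.9 19.3 x [-2.9 11.6]
45 74 y -23.6 23.2 x [-7.8 11.5]
```

```bash
python3 -m crank '[{"grip":1,"dp":[0.4,3,0],"rot":[0,0,1]},{"grip":1,"dp":[0.8,7,0],"rot":[0,0,1]},{"grip":1,"dp":[1.2,11,0],"rot":[0,0,1]},{"grip":1,"dp":[1.6,15,0],"rot":[0,0,1]},{"grip":1,"dp":[2,19,0],"rot":[0,0,1]},{"grip":1,"dp":[2.5,23,0],"rot":[0,0,1]},{"grip":1,"dp":[3,27,0],"rot":[0,0,1]},{"grip":1,"dp":[3.4,31,0],"rot":[0,0,1]},{"grip":1,"dp":[3.8,34.5,0],"rot":[0,0,1]},{"grip":1,"dp":[3.9,37.5,0],"rot":[0,0,1]}]'
python3 -m crank '[{"grip":1,"dp":[0,0,0],"rot":[0,0,0]},{"grip":1,"dp":[0,0,0],"rot":[0,0,0]},{"grip":1,"dp":[0,0,0],"rot":[0,0,0]}]'
python3 - <<'E'
from h import *
P,im,d=snap('wrist');cv2.imwrite('pics/p1.png',im[...,::-1]);W=world(P,d)
hsv=cv2.cvtColor(im,cv2.COLOR_RGB2HSV);H,S,V=[hsv[...,i].astype(int) for i in range(3)]
s=arm.read_state();T=np.array(s['tool_pos']);R=np.array(s['ee_rot'])
p=W[(H>18)&(H<35)&(S>120)];p=p[(p[:,2]>98)&(p[:,2]<115)];L=(p-T)@R
l=cv2.fitLine(L[:,:2].astype(np.float32),cv2.DIST_HUBER,0,.01,.01).ravel()
print(T.round(1),np.median(p[:,2]),'frame line in tool: y at x=0',(l[3]-l[2]*l[1]/l[0]).round(1),'ang',np.degrees(np.arctan(l[1]/l[0])).round(1),'x range',np.percentile(L[:,0],[1,99]).round(1))
E
```

```text
time_s: 10.45
tool_pos: [591.1, 173.4, 219.6]
ee_rot: [[0.181, 0.983, -0.001], [0.983, -0.181, 0.001], [0.0, -0.001, -1.0]]
wrist_force: [0.9, 0.5, -0.7]
opening: 26.9
grip_force: 60.0
time_s: 10.7
tool_pos: [591.2, 169.5, 219.7]
ee_rot: [[0.183, 0.983, -0.002], [0.983, -0.183, -0.001], [-0.001, -0.001, -1.0]]
wrist_force: [0.6, -1.7, 0.1]
opening: 26.9
grip_force: 60.0
[591.5 168.7 219.9] 106.60514011020567 frame line in tool: y at x=0 0.1 ang -0.5 x range [-70.7  76.7]
```

View pics/p1.png

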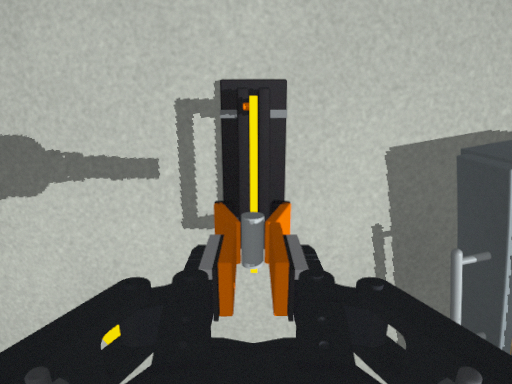

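The frame edge (column 253) lines up with the clip's pin (253,240): 0.1 mm and 0.5° off in the tool frame, and centred along the edge. Lowering 79 mm.

```bash
python3 -m crank '[{"grip":1,"dp":[0,0.1,-1.5],"rot":[0,0,0]},{"grip":1,"dp":[0,0.1,-3],"rot":[0,0,0]},{"grip":1,"dp":[0,0.1,-4.5],"rot":[0,0,0]},{"grip":1,"dp":[0,0.1,-5.5],"rot":[0,0,0]},{"grip":1,"dp":[0,0.1,-6.5],"rot":[0,0,0]},{"grip":1,"dp":[0,0.1,-7.3],"rot":[0,0,0]},{"grip":1,"dp":[0,0.1,-7.9],"rot":[0,0,0]},{"grip":1,"dp":[0,0.1,-7.9],"rot":[0,0,0]},{"grip":1,"dp":[0,0.1,-7.9],"rot":[0,0,0]},{"grip":1,"dp":[0,0.1,-7.9],"rot":[0,0,0]}]'
python3 -m crank '[{"grip":1,"dp":[0,0,0],"rot":[0,0,0]},{"grip":1,"dp":[0,0,0],"rot":[0,0,0]},{"grip":1,"dp":[0,0,0],"rot":[0,0,0]},{"grip":1,"dp":[0,0,0],"rot":[0,0,0]}]'
python3 - <<'E'
from h import *
P,im,d=snap('wrist');W=world(P,d);P2,im2,_=snap('scene')
hsv=cv2.cvtColor(im,cv2.COLOR_RGB2HSV);H,S,V=[hsv[...,i].astype(int) for i in range(3)]
s=arm.read_state();T=np.array(s['tool_pos']);R=np.array(s['ee_rot'])
p=W[(H>18)&(H<35)&(S>120)];p=p[(p[:,2]>98)&(p[:,2]<115)];L=(p-T)@R
l=cv2.fitLine(L[:,:2].astype(np.float32),cv2.DIST_HUBER,0,.01,.01).ravel()
print(T.round(1),np.median(p[:,2]),(l[3]-l[2]*l[1]/l[0]).round(1),np.abs(s['joint_vel']).max(),s['wrist_force'])
cv2.imwrite('pics/e1.png',np.hstack([cv2.resize(im[130:330,150:350],(400,400)),cv2.resize(im2[150:230,280:360],(400,400))])[...,::-1])
E
```

```text
time_s: 11.58
tool_pos: [591.9, 171.4, 142.3]
ee_rot: [[0.183, 0.983, 0.001], [0.983, -0.183, 0.0], [0.001, 0.001, -1.0]]
wrist_force: [0.8, 0.3, -1.1]
opening: 26.8
grip_force: 60.0
time_s: 11.92
tool_pos: [591.6, 171.3, 142.0]
ee_rot: [[0.183, 0.983, 0.0], [0.983, -0.183, 0.0], [0.0, 0.0, -1.0]]
wrist_force: [-1.2, 0.7, -1.4]
opening: 26.8
grip_force: 60.0
[591.6 171.2 141.8] 106.66333900936513 0.1 0.003023428817497745 [ 0.28411465 -0.52742026 -1.76804614]
```

View pics/e1.png

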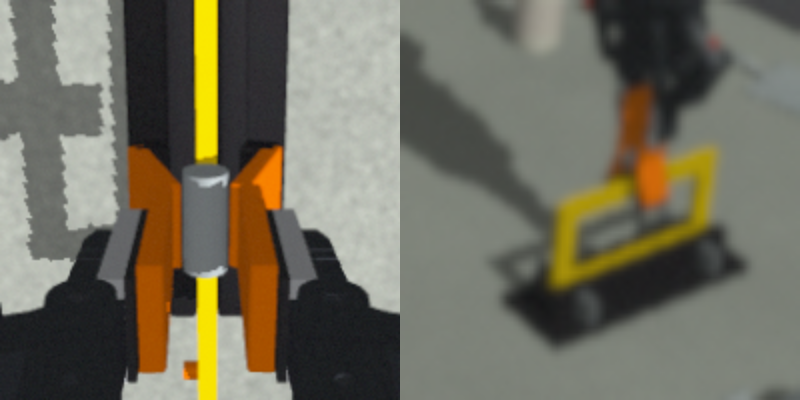

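The clip straddles the middle of the edge, one jaw on each side and the pin centred. It is still, with no contact force.

```bash
python3 -c "
from rig import arm
print(arm.sign_off())"
```

```text
the job is handed in; nothing more can be done
None
```

I pressed the frame home and handed the job in with the clip held wide open over the middle of its top edge, upright and with no contact measured; the hand-in returned no verdict.

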